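# Pair the hand remote with the garage-door opener

## Task

Pair the new hand remote with the garage-door opener: with the fingertips, lightly press the square key on the control box, then the long bar key on the hand remote, and last the large round key on the wall station, letting each key spring back before pressing the next. Press no other key, and do not push hard: about 5 N is plenty and 20 N too much. Do not pick up or shove the remote, leave everything else on the bench where it is, and finish with all keys released.

Things in the scene. Friction and masses are not known exactly. Their poses are not given: they have to be found in the camera images.
- control_box: opener's control box, fixed to the bench: white box 150 (x) x 110 (y) x 45 mm high with a black terminal strip at its +x end, vent slots and two steel ears; origin at the centre of its underside, z up. Two grey keys on its top along its x axis: square at x = -40 mm, round at x = +40 mm
- remote_mid (a point): middle of the hand remote, 12 mm above the bench: loose black handset 130 (its x axis) x 62 (y) x 24 mm high, 0.2 kg or so, lying keys up. Two grey keys along its x axis: bar at x = -28 mm, small round at x = +35 mm. It must stay lying where it is (within 25 mm)
- wall_station: wall station, fixed to the bench keys up: white box on a steel back plate, 125 (x) x 75 (y) x 28 mm high; origin at the centre of its underside. Two grey round keys along its x axis: large at x = -25 mm, small at x = +37 mm
- box_square_top (a point): centre of the top face of the square key (26 x 26 mm) of the control box, the key to press first; on the box's -x half, 40 mm from its middle. Its top stands 12 mm proud of the housing, 57 mm above the bench when released; it moves with the key
- box_square (a joint): travel of the key named box_square: 0 released, 0.008 m fully down (towards the bench); it springs back by itself. About 1.8 N starts it moving, 3.9 N holds it half down, 6 N fully down; half down (0.004) counts as pressed
- box_round_top (a point): centre of the top face of the round key (24 mm across) of the control box, 80 mm from the square key; NOT to be pressed. Its top stands 12 mm proud of the housing, 57 mm above the bench when released; it moves with the key
- box_round (a joint): travel of the key named box_round: 0 released, 0.008 m fully down (towards the bench); it springs back by itself. About 1.8 N starts it moving, 3.9 N holds it half down, 6 N fully down; half down (0.004) counts as pressed
- remote_bar_top (a point): centre of the top face of the long bar key (46 mm across the remote, 18 mm along it) of the hand remote, pressed second; 28 mm from the remote's middle on its -x half. Its top stands 12 mm proud of the housing, 36 mm above the bench when released; it moves with the key
- remote_bar (a joint): travel of the key named remote_bar: 0 released, 0.008 m fully down (towards the bench); it springs back by itself. About 1.8 N starts it moving, 3.9 N holds it half down, 6 N fully down; half down (0.004) counts as pressed
- remote_round_top (a point): centre of the top face of the small round key (16 mm across) of the hand remote, 63 mm from the bar key; NOT to be pressed. Its top stands 12 mm proud of the housing, 36 mm above the bench when released; it moves with the key
- remote_round (a joint): travel of the key named remote_round: 0 released, 0.008 m fully down (towards the bench); it springs back by itself. About 1.8 N starts it moving, 3.9 N holds it half down, 6 N fully down; half down (0.004) counts as pressed
- station_large_top (a point): centre of the top face of the large round key (38 mm across) of the wall station, pressed third; 25 mm from the station's middle on its -x half. Its top stands 12 mm proud of the housing, 40 mm above the bench when released; it moves with the key
- station_large (a joint): travel of the key named station_large: 0 released, 0.008 m fully down (towards the bench); it springs back by itself. About 1.8 N starts it moving, 3.9 N holds it half down, 6 N fully down; half down (0.004) counts as pressed
- station_small_top (a point): centre of the top face of the small round key (18 mm across) of the wall station, 62 mm from the large one; NOT to be pressed. Its top stands 12 mm proud of the housing, 40 mm above the bench when released; it moves with the key
- station_small (a joint): travel of the key named station_small: 0 released, 0.008 m fully down (towards the bench); it springs back by itself. About 1.8 N starts it moving, 3.9 N holds it half down, 6 N fully down; half down (0.004) counts as pressed
- screwdriver_mid (a point): screwdriver with wooden handle lying on the bench, loose, a bystander to leave where it is; point inside it about half-way up
- wrench_mid (a point): steel wrench lying on the bench, loose, a bystander to leave where it is; point inside it about half-way up
- tape_roll_mid (a point): cardboard-coloured tape roll lying flat, 84 mm across, 24 mm high, loose, a bystander to leave where it is; point inside it about half-way up
- screw_jar_mid (a point): glass jar with metal cap, 60 mm across, 75 mm high, loose, a bystander to leave where it is; point inside it about half-way up
- offcut_mid (a point): wooden offcut 110 x 40 x 30 mm, loose, a bystander to leave where it is; point inside it about half-way up
- mug_mid (a point): blue mug, 80 mm across, 85 mm high, loose, a bystander to leave where it is; point inside it about half-way up
- tin_mid (a point): plain metal tin, 66 mm across, 60 mm high, loose, a bystander to leave where it is; point inside it about half-way up

How it is judged:
By the outcome, as a careful person would: the job done as asked, in the order asked, and still so for the second after the job is handed in, with the robot touching nothing.
It also fails if it takes over 61 s, if anything falls off the work surface, if the arm or the gripper's body presses on something with over 40 N, if the wrist force passes 120 N, or if a joint passes its speed limit or range.

## Robot

A 6-joint arm with a two-finger parallel gripper is mounted at the origin on the work surface. World frame = base frame: x ahead of the robot, y to its left, z up, the work surface at z = 0. Lengths are in m, angles in degrees, forces in N, time in s.
With the tool pointing down it reaches from about 0.3 to 0.75 m from the base axis. Payload 8.5 kg.
Tool frame: the origin (TCP) lies on the centre line of the jaws, within the pads' length; the fingertips stand env.tips_ahead ahead of it and the grasp point (between the pads) lies 8 mm behind it (env.tips_ahead is the distance from the TCP to the fingertips, in m); z points along the fingers, y is the direction in which the jaws open and shut (so a half turn about z gives the same grasp; the last joint's range is limited). The gripper opens to 85 mm and grips with 20 to 120 N. Pads are 22 mm wide; open, the fingers measure 114 mm over their backs; the gripper's body (76 mm by 85 mm) begins 54 mm behind the grasp point. The pads swing forward as they close: fully open they stand 13 mm farther back than shut.
Start: joints at [-85.101, 21.807, 74.336, -0, 83.858, -12.336], TCP at [0.163, -0.525, 0.242] pointing down, gripper open.
Joint ranges: [-178.18, 178.18], [-50.72, 133.34], [12.68, 142.11], [-81.47, 261.47], [9.98, 163.14], [-165.26, 165.26]. Speed limits (degrees/s): [136.94, 136.94, 180, 180, 180, 180].

## Interface

Orientations are given as a 3x3 rotation matrix whose columns are the frame's x, y, z axes.
In Python, from rig import env gives the robot as it stands.
- The arm moves only by the tool servo_tool, never from a script. Its argument "commands" is a list of rows, each an object with "linear": the shift along the tool's x, y, z in mm, a list of three; "angular": the turn, a rotation vector about the tool's x, y, z in degrees, a list of three; "gripper": the opening, from -1 (shut) to 1 (fully open). In form: [{"linear": [x, y, z], "angular": [rx, ry, rz], "gripper": gripper}, ...]. A call has 1 to 20 rows; each row is the pose to reach, as a shift and turn from the pose commanded when the call began, along the tool's axes at that moment; what a row does not reach only later rows make up. A row lasts 1/10 s, in which the tool goes at most 50 mm and 8.59 degrees, less where a joint would pass 70% of its speed; a pose out of reach is approached as far as the arm can. A call with a gripper value outside its range is refused whole. The fingers move at their own pace and stop on an object; "force" is the grip in N (left out, the last holds). Time passes only in rows, so rows that repeat a pose let the fingers close. It gives the time, the measured TCP pose, the force and the opening at its end, in the units of the state.
- env.observe(): the state, without advancing time (a new reading comes with each control period).
- env.get_image(name): name is "side" or "top" or "wrist"; returns a dict with "frame" (420x560x3 uint8, blue, green, red), "fx", "fy", "cx", "cy" (pixels), "cam_to_world" (4x4, takes a point from camera to world coordinates); the wrist camera has in their place "T_tool_cam" (4x4, takes a point from camera to tool coordinates, whose origin is the TCP and whose axes are the flange's). Camera axes: x right, y up, looking along -z (the intrinsics and any distortion apply to the point x, -y, -z); pixel columns grow to the right and rows downward; lengths in m; the calibration is good to about 2 mm. A picture is of the moment at which its call begins: read the wrist's pose just before it. There is no depth.
- env.close_job(): hands the job in, once; it reports no verdict.
Trained networks look in a picture, given as the dict that the camera call returned (one of the last four; its "shot" number tells which), for a name from the list of things; names that differ only in an ending like _2 or _b are one class to them, and where a whole thing is asked for, a point or a joint stands for the part that bears it (a point fixed in the world has none). Each returns a list of dicts, best first, with "confidence" (0 to 1); they miss things now and then, are a little off and sometimes report something else, mostly with a low value. They report only what shows in the picture. A call takes as long as a camera call.
- env.trace(picture, query): "pixels" (420x560 bool, what is visible of it) and "extent" ([left, top, right, bottom] in pixels, round what is visible of it).
The state is a dict: "time_s": time; "q": joint angles; "qvel": joint speeds; "joint_efforts": joint torques, N m; "position": TCP position; "tool_rot": TCP orientation; "ft_force": force on the tool from outside, world axes, zero at the start; "wrist_torque": the same for the moment, N m; "grip_width": finger opening in m.
Only numpy, scipy, OpenCV 4.12 (cv2) and the standard library are available. Lean on these libraries where they do the work, as an engineer would, in place of code of your own. Each camera call takes 0.05 s, during which the arm holds its last target.

## Working session

There is one attempt and no reset: what is moved stays moved. The work goes in short steps, Python scripts to look and compute and a tool call to move; the robot and the scene stay as the last step left them, time stands still between calls to the robot, and variables do not carry over. Pictures are saved under pics/ and viewed, and the job is handed in when it is done.

Besides the shell and the picture viewer there is one more tool, called after "Request:" as name([rows], argument=value, ...), one row to a line, values as JSON. servo_tool: Moves the arm, as the interface text tells. Its arguments: {"type":"object","properties":{"commands":{"type":"array","items":{"type":"object","properties":{"linear":{"type":"array","items":{"type":"number"}},"angular":{"type":"array","items":{"type":"number"}},"gripper":{"type":"number"}}}},"force":{"type":"number"}},"required":["commands"]}

```bash
mkdir -p pics; ls; python3 - <<'E'
from rig import env
import cv2,pickle
o=env.observe(); print(o, env.tips_ahead)
P={}
for n in ["top","side","wrist"]:
    p=env.get_image(n); P[n]=p; cv2.imwrite(f"pics/{n}0.png",p["frame"])
    print(n,{k:v for k,v in p.items() if k!="frame"})
pickle.dump(P,open("P0.pkl","wb"))
E
```

```text
pics
{'time_s': 0.0, 'q': array([-8.51017715e+01,  2.18425582e+01,  7.43841552e+01,  2.59770490e-04,
        8.38571064e+01, -1.23350609e+01]), 'qvel': array([-0.04791901, -0.08252285, -0.00679615,  0.11347502, -0.00118103,
       -0.01433888]), 'joint_efforts': array([-1.12950647e-05, -4.48447537e+01, -2.31272453e+01, -2.88793344e-04,
        4.63409582e-03, -3.27891723e-05]), 'position': array([ 0.16292691, -0.52503596,  0.24170059]), 'tool_rot': array([[ 9.55106555e-01,  2.96262474e-01, -1.20422663e-04],
       [ 2.96262329e-01, -9.55105495e-01,  1.45797341e-03],
       [ 3.16926464e-04, -1.42819666e-03, -9.99998930e-01]]), 'ft_force': array([0.66376086, 0.08339151, 0.16376518]), 'wrist_torque': array([-0.03482509, -0.01754383, -0.0053668 ]), 'grip_width': 0.08530304988343423} 0.011
top {'fx': 498.2908670138987, 'fy': 498.2908670138987, 'cx': 279.56372894718453, 'cy': 211.85518476179806, 'cam_to_world': array([[ 2.81481135e-02,  9.83315973e-01, -1.79714721e-01,
         3.85864225e-01],
       [-9.99590828e-01,  2.86037418e-02, -5.60882364e-05,
        -1.38073640e-02],
       [ 5
[... 326 characters left out ...]
55349, -0.28557564,  0.32912406],
       [-0.39887968,  0.65161982, -0.64520277, -0.6496877 ],
       [ 0.00636326,  0.70554913,  0.70863244,  0.76208621],
       [ 0.        ,  0.        ,  0.        ,  1.        ]]), 'shot': 2}
wrist {'fx': 360.58184061655, 'fy': 360.58184061655, 'cx': 282.9421308400338, 'cy': 208.50116370398655, 'T_tool_cam': array([[ 8.04219210e-04,  9.64689137e-01,  2.63389868e-01,
         6.60565272e-02],
       [ 9.99998748e-01, -4.16869791e-04, -1.52651447e-03,
         6.91518061e-04],
       [-1.36281265e-03,  2.63390766e-01, -9.64688264e-01,
        -1.32626468e-01],
       [ 0.00000000e+00,  0.00000000e+00,  0.00000000e+00,
         1.00000000e+00]]), 'shot': 3}
```

View pics/top0.png

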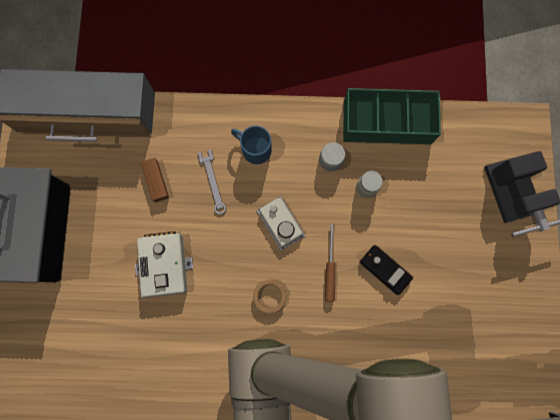

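View pics/side0.png

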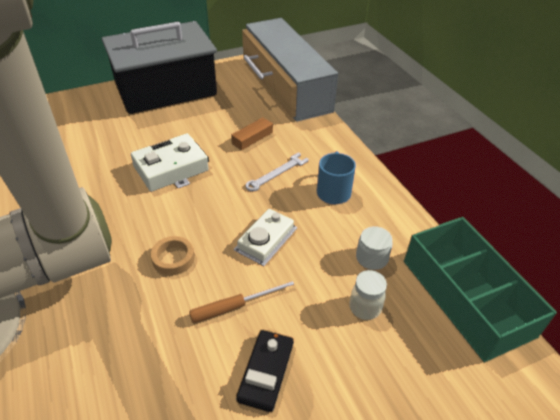

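```bash
cat > h.py <<'E'
import numpy as np
def ray(p,u,v,z,T=None):
    T=p["cam_to_world"] if T is None else T
    d=T[:3,:3]@np.array([(u-p["cx"])/p["fx"],-(v-p["cy"])/p["fy"],-1]); o=T[:3,3]
    return o+d*(z-o[2])/d[2]
E
python3 - <<'E'
from rig import env
from h import *
import numpy as np,cv2
Z=dict(box_square_top=.057,box_round_top=.057,remote_bar_top=.036,remote_round_top=.036,station_large_top=.04,station_small_top=.04,box_square=.057,remote_bar=.036,station_large=.04,control_box=.045,wall_station=.028,remote_mid=.024)
for n in ["top","side"]:
    p=env.get_image(n)
    for k,z in Z.items():
        for r in env.trace(p,k)[:2]:
            m=r["pixels"]; v,u=np.nonzero(m)
            if len(u)==0: continue
            print(n,k,round(r["confidence"],2),r["extent"],m.sum(),u.mean().round(1),v.mean().round(1),ray(p,u.mean(),v.mean(),z).round(4))
E
```

```text
top box_square_top 0.54 [156.7, 273.8, 167.4, 289.4] 120 160.3 280.2 [0.4326 0.2748 0.057 ]
top remote_bar_top 0.21 [154.7, 274.1, 165.7, 288.8] 107 160.3 280.3 [0.4332 0.2798 0.036 ]
top station_large_top 0.6 [275.1, 224.7, 292.9, 233.9] 173 285.3 228.4 [ 0.5728 -0.0296  0.04  ]
top station_small_top 0.47 [270.3, 207.0, 276.8, 211.2] 44 273.0 208.5 [0.6234 0.0033 0.04  ]
top box_square 0.57 [231.8, 126.2, 271.8, 165.0] 998 254.6 143.5 [0.7902 0.0561 0.057 ]
top remote_bar 0.51 [388.4, 269.8, 401.7, 284.9] 125 395.4 276.0 [ 0.4605 -0.3092  0.036 ]
top station_large 0.72 [282.1, 220.6, 294.3, 236.2] 176 285.5 228.7 [ 0.572  -0.0301  0.04  ]
top control_box 0.77 [134.6, 228.4, 190.7, 299.9] 3047 161.7 263.9 [0.4734 0.2771 0.045 ]
top wall_station 0.66 [256.7, 196.1, 305.0, 250.0] 1393 280.0 222.5 [ 0.5895 -0.0157  0.028 ]
top remote_mid 0.77 [362.8, 246.1, 412.5, 290.7] 1229 385.8 269.4 [ 0.4772 -0.288   0.024 ]
top remote_mid 0.31 [388.2, 264.2, 404.3, 283.5] 133 395.9 275.6 [ 0.4622 -0.3133  0.024 ]
side box_round_top 0.5 [180.6, 140.6, 188.9, 150.0] 47 183.3 145.6 [0.5089 0.2821 0.0
[... 446 characters left out ...]
] 423 260.5 379.2 [ 0.4572 -0.3158  0.04  ]
side station_small_top 0.61 [271.7, 211.3, 280.1, 219.1] 65 275.6 216.3 [ 6.209e-01 -2.000e-04  4.000e-02]
side box_square 0.5 [145.0, 151.4, 156.2, 163.0] 131 151.3 156.9 [0.4302 0.2698 0.057 ]
side remote_bar 0.61 [247.8, 366.9, 272.5, 391.4] 436 260.2 378.6 [ 0.4578 -0.3129  0.036 ]
side station_large 0.59 [251.7, 226.0, 267.8, 244.1] 236 258.5 234.6 [ 0.5693 -0.0336  0.04  ]
side control_box 0.7 [126.4, 131.3, 209.6, 191.0] 2961 169.6 161.6 [0.4662 0.2523 0.045 ]
side wall_station 0.66 [235.6, 209.1, 296.1, 262.2] 1915 265.1 236.1 [ 0.5839 -0.0323  0.028 ]
side remote_mid 0.75 [234.1, 328.2, 289.9, 412.1] 2983 264.7 370.3 [ 0.472 -0.297  0.024]
```

The top view shows the control box at pixel (162,264), the station at (280,222) and the remote at (386,269). The networks' key positions from top and side agree to about 5 mm. The square key is near (0.431, 0.272), the bar near (0.459, -0.311) and the large key near (0.570, -0.032). I'm moving above the square key with the jaws shut.

Request:
servo_tool([
  {"linear": [30, -20, 0], "angular": [0, 0, 0], "gripper": -1},
  {"linear": [70, -48, 0], "angular": [0, 0, 0], "gripper": -1},
  {"linear": [110, -76, 0], "angular": [0, 0, 0], "gripper": -1},
  {"linear": [150, -104, 0], "angular": [0, 0, 0], "gripper": -1},
  {"linear": [190, -133, 0], "angular": [0, 0, 0], "gripper": -1},
  {"linear": [230, -162, 0], "angular": [0, 0, 0], "gripper": -1},
  {"linear": [270, -192, 0], "angular": [0, 0, 0], "gripper": -1},
  {"linear": [310, -222, 0], "angular": [0, 0, 0], "gripper": -1},
  {"linear": [345, -255, 0], "angular": [0, 0, 0], "gripper": -1},
  {"linear": [370, -295, 0], "angular": [0, 0, 0], "gripper": -1},
  {"linear": [385, -340, 0], "angular": [0, 0, 0], "gripper": -1},
  {"linear": [398, -385, 0], "angular": [0, 0, 0], "gripper": -1},
  {"linear": [411, -430, 0], "angular": [0, 0, 0], "gripper": -1},
  {"linear": [424, -475, 0], "angular": [0, 0, 0], "gripper": -1},
  {"linear": [437, -520, 10], "angular": [0, 0, 0], "gripper": -1},
  {"linear": [450, -565, 20], "angular": [0, 0, 0], "gripper": -1},
  {"linear": [463, -605, 30], "angular": [0, 0, 0], "gripper": -1},
  {"linear": [478, -645, 45], "angular": [0, 0, 0], "gripper": -1},
  {"linear": [488, -672, 55], "angular": [0, 0, 0], "gripper": -1},
  {"linear": [492, -682, 62], "angular": [0, 0, 0], "gripper": -1},
])

```text
time_s: 3.45
position: [0.4303, 0.274, 0.1795]
tool_rot: [[0.954, 0.299, -0.001], [0.299, -0.954, 0.0], [-0.001, -0.0, -1.0]]
ft_force: [-0.1, -1.2, -0.7]
grip_width: 0.0001
```

Request:
servo_tool([
  {"linear": [0, 0, 0], "angular": [0, 0, 0], "gripper": -1},
  {"linear": [0, 0, 0], "angular": [0, 0, 0], "gripper": -1},
])

```text
time_s: 3.65
position: [0.4309, 0.271, 0.1806]
tool_rot: [[0.955, 0.296, 0.0], [0.296, -0.955, -0.0], [0.0, 0.0, -1.0]]
ft_force: [0.5, 0.6, 0.2]
grip_width: 0.0001
```

```bash
cat > look.py <<'E'
from rig import env
from h import *
import cv2,sys
Z=dict(box_square_top=.057,box_round_top=.057,remote_bar_top=.036,remote_round_top=.036,station_large_top=.04,station_small_top=.04)
tag=sys.argv[1]; ks=sys.argv[2:]
o=env.observe(); p=env.get_image("wrist")
T=np.eye(4);T[:3,:3]=o["tool_rot"];T[:3,3]=o["position"];T=T@p["T_tool_cam"]
print(o["time_s"],o["position"].round(4),o["ft_force"].round(2),o["q"].round(1),o["grip_width"]); print(o["tool_rot"].round(3).tolist())
im=p["frame"].copy()
def tip(off): # tip px at tool pt
    c=np.linalg.inv(p["T_tool_cam"])@np.array([*off,1]); return int(p["cx"]+p["fx"]*c[0]/-c[2]),int(p["cy"]-p["fy"]*c[1]/-c[2])
for k in ks:
    for r in env.trace(p,k)[:3]:
        v,u=np.nonzero(r["pixels"]); w=ray(p,u.mean(),v.mean(),Z[k],T)
        print(k,round(r["confidence"],2),r["extent"],len(u),w.round(4),"toolshift mm",(o["tool_rot"].T@(w-o["position"])*1000).round(1))
        c,_=cv2.findContours(r["pixels"].astype("uint8"),0,2); cv2.drawContours(im,c,-1,(0,0,255),1)
cv2.imwrite(f"pics/{tag}.png",im)
for n in ["top","side"] :
    q=env.get_image(n)
    for k in ks:
        for r in env.trace(q,k)[:2]:
            v,u=np.nonzero(r["pixels"]); print(n,k,round(r["confidence"],2),len(u),ray(q,u.mean(),v.mean(),Z[k]).round(4))
E
python3 look.py w1 box_square_top box_round_top
```

```text
3.65 [0.4309 0.271  0.1806] [0.49 0.59 0.19] [18.8 21.  86.7 -0.  72.4 91.6] 0.00011582604653047464
[[0.955, 0.296, 0.0], [0.296, -0.955, -0.0], [0.0, 0.0, -1.0]]
box_square_top 0.63 [260.2, 178.8, 296.0, 221.6] 1301 [0.4318 0.2749 0.057 ] toolshift mm [  2.   -3.5 123.6]
box_square_top 0.61 [277.5, 73.5, 311.4, 106.6] 954 [0.5098 0.2865 0.057 ] toolshift mm [ 79.9   8.5 123.6]
box_round_top 0.7 [278.3, 71.2, 315.4, 107.4] 1011 [0.5099 0.2865 0.057 ] toolshift mm [ 80.    8.6 123.6]
top box_round_top 0.41 66 [0.5118 0.2864 0.057 ]
top box_round_top 0.31 1923 [0.482  0.2553 0.057 ]
side box_square_top 0.59 111 [0.4303 0.27   0.057 ]
side box_round_top 0.43 78 [0.5086 0.2826 0.057 ]
```

View pics/w1.png

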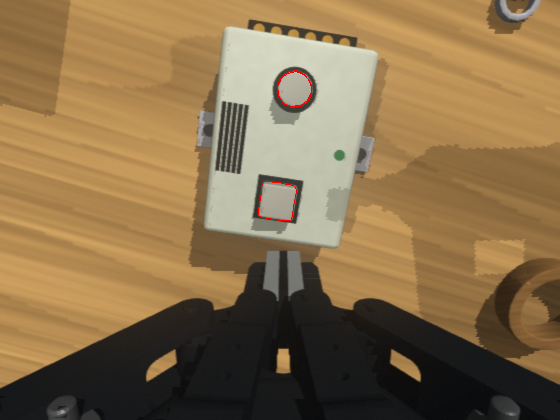

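The wrist view shows the square key at (278,201) and the round key, which I leave alone, at (295,90). The shift from the tool is about (2, -3) mm, with contact near 112 mm down. I'm descending.

Request:
servo_tool([
  {"linear": [1, -1, 25], "angular": [0, 0, 0], "gripper": -1},
  {"linear": [2, -3, 55], "angular": [0, 0, 0], "gripper": -1},
  {"linear": [2, -3, 80], "angular": [0, 0, 0], "gripper": -1},
  {"linear": [2, -3, 95], "angular": [0, 0, 0], "gripper": -1},
  {"linear": [2, -3, 103], "angular": [0, 0, 0], "gripper": -1},
  {"linear": [2, -3, 106], "angular": [0, 0, 0], "gripper": -1},
  {"linear": [2, -3, 108], "angular": [0, 0, 0], "gripper": -1},
  {"linear": [2, -3, 108], "angular": [0, 0, 0], "gripper": -1},
])

```text
time_s: 4.9
position: [0.4321, 0.2754, 0.0728]
tool_rot: [[0.955, 0.296, 0.001], [0.296, -0.955, 0.0], [0.001, -0.0, -1.0]]
ft_force: [0.4, -0.1, -0.4]
grip_width: 0.0
```

Request:
servo_tool([
  {"linear": [0, 0, 2], "angular": [0, 0, 0], "gripper": -1},
  {"linear": [0, 0, 4], "angular": [0, 0, 0], "gripper": -1},
  {"linear": [0, 0, 6], "angular": [0, 0, 0], "gripper": -1},
  {"linear": [0, 0, 7], "angular": [0, 0, 0], "gripper": -1},
  {"linear": [0, 0, 7], "angular": [0, 0, 0], "gripper": -1},
  {"linear": [0, 0, 7], "angular": [0, 0, 0], "gripper": -1},
])

```text
time_s: 5.5
position: [0.432, 0.2754, 0.0655]
tool_rot: [[0.955, 0.296, 0.0], [0.296, -0.955, 0.0], [0.0, -0.0, -1.0]]
ft_force: [0.5, 0.9, 2.2]
grip_width: 0.0002
```

Request:
servo_tool([
  {"linear": [0, 0, 1], "angular": [0, 0, 0], "gripper": -1},
  {"linear": [0, 0, 2], "angular": [0, 0, 0], "gripper": -1},
  {"linear": [0, 0, 3], "angular": [0, 0, 0], "gripper": -1},
  {"linear": [0, 0, 3], "angular": [0, 0, 0], "gripper": -1},
  {"linear": [0, 0, 3], "angular": [0, 0, 0], "gripper": -1},
])

```text
time_s: 6.0
position: [0.432, 0.2754, 0.0624]
tool_rot: [[0.955, 0.296, 0.0], [0.296, -0.955, 0.0], [0.0, -0.0, -1.0]]
ft_force: [0.8, 0.0, 4.8]
grip_width: 0.0001
```

```bash
python3 look.py w2 box_square_top box_round_top
```

```text
6.0 [0.432  0.2754 0.0624] [0.76 0.01 4.81] [19.3 30.2 94.8  0.  55.  92. ] 8.764292164325318e-05
[[0.955, 0.296, 0.0], [0.296, -0.955, 0.0], [0.0, -0.0, -1.0]]
box_square_top 0.95 [251.2, 236.0, 317.6, 262.2] 966 [0.4432 0.278  0.057 ] toolshift mm [11.5  0.8  5.4]
box_round_top 0.65 [284.2, 45.4, 349.8, 112.2] 3404 [0.5097 0.2864 0.057 ] toolshift mm [77.5 12.4  5.5]
top box_square_top 0.34 1099 [0.7911 0.0577 0.057 ]
top box_round_top 0.37 1477 [0.492  0.2537 0.057 ]
side box_square_top 0.49 53 [0.4291 0.2598 0.057 ]
side box_round_top 0.38 79 [0.5088 0.2812 0.057 ]
```

View pics/w2.png

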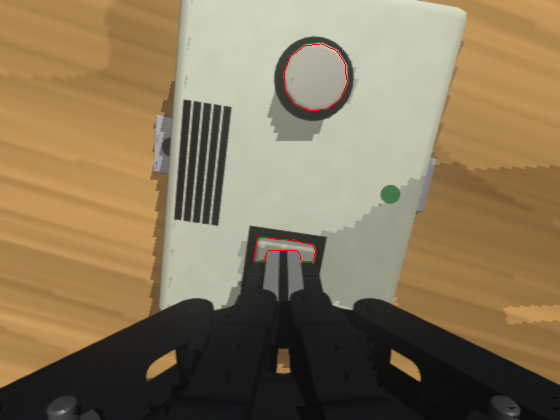

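The finger sits on the square key at (285,250), with 4.8 N and about 5.6 mm of travel. I'm adding 1 mm for margin, then retracting and moving to the remote.

Request:
servo_tool([
  {"linear": [0, 0, 0.5], "angular": [0, 0, 0], "gripper": -1},
  {"linear": [0, 0, 1], "angular": [0, 0, 0], "gripper": -1},
  {"linear": [0, 0, 1], "angular": [0, 0, 0], "gripper": -1},
  {"linear": [0, 0, 1], "angular": [0, 0, 0], "gripper": -1},
])

```text
time_s: 6.85
position: [0.432, 0.2754, 0.0614]
tool_rot: [[0.955, 0.296, 0.0], [0.296, -0.955, 0.0], [0.0, -0.0, -1.0]]
ft_force: [1.1, 1.2, 4.8]
grip_width: 0.0002
```

Request:
servo_tool([
  {"linear": [0, 0, -5], "angular": [0, 0, 0], "gripper": -1},
  {"linear": [0, 0, -20], "angular": [0, 0, 0], "gripper": -1},
  {"linear": [0, 0, -50], "angular": [0, 0, 0], "gripper": -1},
  {"linear": [0, 0, -85], "angular": [0, 0, 0], "gripper": -1},
  {"linear": [-5, 20, -110], "angular": [0, 0, 0], "gripper": -1},
  {"linear": [-15, 60, -118], "angular": [0, 0, -3], "gripper": -1},
  {"linear": [-26, 100, -118], "angular": [0, 0, -6], "gripper": -1},
  {"linear": [-37, 143, -118], "angular": [0, 0, -9], "gripper": -1},
  {"linear": [-48, 186, -118], "angular": [0, 0, -12], "gripper": -1},
  {"linear": [-59, 229, -118], "angular": [0, 0, -15], "gripper": -1},
  {"linear": [-70, 272, -118], "angular": [0, 0, -18], "gripper": -1},
  {"linear": [-81, 315, -118], "angular": [0, 0, -21], "gripper": -1},
  {"linear": [-92, 358, -118], "angular": [0, 0, -24], "gripper": -1},
  {"linear": [-103, 401, -118], "angular": [0, 0, -27], "gripper": -1},
  {"linear": [-114, 444, -118], "angular": [0, 0, -30], "gripper": -1},
  {"linear": [-125, 487, -118], "angular": [0, 0, -33], "gripper": -1},
  {"linear": [-136, 525, -118], "angular": [0, 0, -33], "gripper": -1},
  {"linear": [-144, 553, -118], "angular": [0, 0, -33], "gripper": -1},
  {"linear": [-148, 568, -118], "angular": [0, 0, -33], "gripper": -1},
  {"linear": [-148, 568, -118], "angular": [0, 0, -33], "gripper": -1},
])

```text
time_s: 8.85
position: [0.4583, -0.3119, 0.1786]
tool_rot: [[0.641, 0.768, -0.001], [0.768, -0.641, 0.001], [0.0, -0.002, -1.0]]
ft_force: [-0.2, 1.1, 0.2]
grip_width: 0.0002
```

Request:
servo_tool([
  {"linear": [0, 0, 0], "angular": [0, 0, 0], "gripper": -1},
  {"linear": [0, 0, 0], "angular": [0, 0, 0], "gripper": -1},
])

```text
time_s: 9.05
position: [0.4588, -0.3095, 0.1794]
tool_rot: [[0.639, 0.77, -0.0], [0.77, -0.639, 0.001], [0.0, -0.001, -1.0]]
ft_force: [-0.2, 0.2, 1.1]
grip_width: -0.0002
```

```bash
python3 look.py w3 remote_bar_top remote_round_top
```

```text
9.05 [ 0.4588 -0.3095  0.1794] [-0.17  0.17  1.06] [-46.3  25.2  79.8   0.   75.1  -6.6] -0.00020944382844742247
[[0.639, 0.77, -0.0], [0.77, -0.639, 0.001], [0.0, -0.001, -1.0]]
remote_bar_top 0.88 [253.3, 186.6, 309.9, 212.4] 1448 [ 0.4594 -0.3115  0.036 ] toolshift mm [ -1.2   1.9 143.4]
remote_round_top 0.91 [274.4, 105.7, 298.6, 126.1] 368 [ 0.4997 -0.2644  0.036 ] toolshift mm [ 60.8   2.8 143.4]
side remote_bar_top 0.64 433 [ 0.4573 -0.3132  0.036 ]
side remote_round_top 0.64 95 [ 0.4974 -0.265   0.036 ]
```

View pics/w3.png

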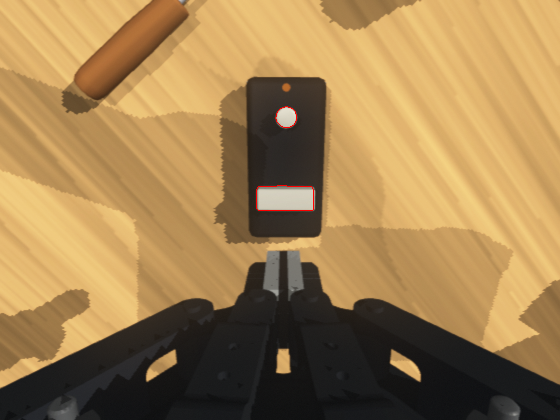

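The bar is at (284,199) with the tool aligned, and the screwdriver lies clear at the upper left. The shift is (-1, 2) mm, with contact near 132 mm down.

Request:
servo_tool([
  {"linear": [-1, 1, 25], "angular": [0, 0, 0], "gripper": -1},
  {"linear": [-1, 2, 60], "angular": [0, 0, 0], "gripper": -1},
  {"linear": [-1, 2, 92], "angular": [0, 0, 0], "gripper": -1},
  {"linear": [-1, 2, 112], "angular": [0, 0, 0], "gripper": -1},
  {"linear": [-1, 2, 122], "angular": [0, 0, 0], "gripper": -1},
  {"linear": [-1, 2, 126], "angular": [0, 0, 0], "gripper": -1},
  {"linear": [-1, 2, 128], "angular": [0, 0, 0], "gripper": -1},
  {"linear": [-1, 2, 128], "angular": [0, 0, 0], "gripper": -1},
])

```text
time_s: 10.3
position: [0.4599, -0.3134, 0.052]
tool_rot: [[0.64, 0.769, 0.001], [0.769, -0.64, -0.001], [-0.0, 0.001, -1.0]]
ft_force: [-0.0, -0.3, -0.5]
grip_width: 0.0002
```

Request:
servo_tool([
  {"linear": [0, 0, 2], "angular": [0, 0, 0], "gripper": -1},
  {"linear": [0, 0, 4], "angular": [0, 0, 0], "gripper": -1},
  {"linear": [0, 0, 6], "angular": [0, 0, 0], "gripper": -1},
  {"linear": [0, 0, 8], "angular": [0, 0, 0], "gripper": -1},
  {"linear": [0, 0, 9], "angular": [0, 0, 0], "gripper": -1},
  {"linear": [0, 0, 10], "angular": [0, 0, 0], "gripper": -1},
  {"linear": [0, 0, 10], "angular": [0, 0, 0], "gripper": -1},
  {"linear": [0, 0, 10], "angular": [0, 0, 0], "gripper": -1},
])

```text
time_s: 11.1
position: [0.4598, -0.3132, 0.0415]
tool_rot: [[0.64, 0.769, 0.0], [0.769, -0.64, -0.0], [-0.0, 0.001, -1.0]]
ft_force: [0.6, -0.0, 4.1]
grip_width: 0.0
```

```bash
python3 look.py w4 remote_bar_top
```

```text
11.1 [ 0.4598 -0.3132  0.0415] [ 0.61 -0.05  4.1 ] [-46.5  35.2  88.6   0.   56.1  -6.7] 5.78183885444587e-06
[[0.64, 0.769, 0.0], [0.769, -0.64, -0.0], [-0.0, 0.001, -1.0]]
remote_bar_top 0.87 [224.8, 244.5, 331.0, 288.3] 2349 [ 0.4615 -0.3069  0.036 ] toolshift mm [ 5.9 -2.7  5.5]
remote_bar_top 0.23 [256.2, 95.6, 302.5, 139.5] 1442 [ 0.499  -0.2643  0.036 ] toolshift mm [62.7 -1.1  5.5]
top remote_bar_top 0.69 362 [0.6888 0.1614 0.036 ]
side remote_bar_top 0.73 140 [ 0.459  -0.3179  0.036 ]
```

View pics/w4.png

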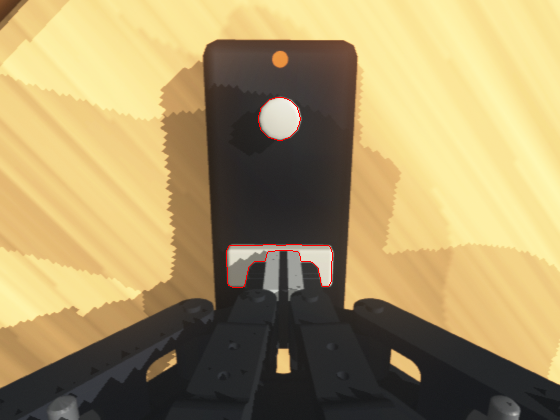

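The fingers press mid-bar at (284,270), with 4.1 N and about 5.5 mm of travel. The remote hasn't moved. I'm adding 1 mm, then releasing and moving to the station.

Request:
servo_tool([
  {"linear": [0, 0, 0.5], "angular": [0, 0, 0], "gripper": -1},
  {"linear": [0, 0, 1], "angular": [0, 0, 0], "gripper": -1},
  {"linear": [0, 0, 1], "angular": [0, 0, 0], "gripper": -1},
  {"linear": [0, 0, 1], "angular": [0, 0, 0], "gripper": -1},
])

```text
time_s: 11.8
position: [0.4598, -0.3132, 0.0404]
tool_rot: [[0.64, 0.769, 0.0], [0.769, -0.64, -0.0], [-0.0, 0.0, -1.0]]
ft_force: [1.0, -0.6, 5.1]
grip_width: -0.0001
```

Request:
servo_tool([
  {"linear": [0, 0, -5], "angular": [0, 0, 0], "gripper": -1},
  {"linear": [0, 0, -15], "angular": [0, 0, 0], "gripper": -1},
  {"linear": [0, 0, -45], "angular": [0, 0, 0], "gripper": -1},
  {"linear": [0, 0, -85], "angular": [0, 0, 0], "gripper": -1},
  {"linear": [0, 0, -120], "angular": [0, 0, 0], "gripper": -1},
  {"linear": [20, -6, -140], "angular": [0, 0, 0], "gripper": -1},
  {"linear": [55, -18, -140], "angular": [0, 0, 0], "gripper": -1},
  {"linear": [95, -31, -140], "angular": [0, 0, 0], "gripper": -1},
  {"linear": [135, -45, -140], "angular": [0, 0, 0], "gripper": -1},
  {"linear": [175, -58, -140], "angular": [0, 0, 0], "gripper": -1},
  {"linear": [215, -71, -140], "angular": [0, 0, 0], "gripper": -1},
  {"linear": [250, -83, -140], "angular": [0, 0, 0], "gripper": -1},
  {"linear": [275, -91, -140], "angular": [0, 0, 0], "gripper": -1},
  {"linear": [286, -95, -140], "angular": [0, 0, 0], "gripper": -1},
  {"linear": [286, -95, -140], "angular": [0, 0, 0], "gripper": -1},
  {"linear": [286, -95, -140], "angular": [0, 0, 0], "gripper": -1},
  {"linear": [286, -95, -140], "angular": [0, 0, 0], "gripper": -1},
])

```text
time_s: 13.5
position: [0.5692, -0.0337, 0.1803]
tool_rot: [[0.641, 0.768, -0.0], [0.768, -0.641, -0.0], [-0.0, -0.0, -1.0]]
ft_force: [-0.5, -0.1, 0.3]
grip_width: -0.0001
```

```bash
python3 look.py w5 station_large_top station_small_top remote_bar_top
```

```text
13.5 [ 0.5692 -0.0337  0.1803] [-0.53 -0.1   0.28] [-15.3  26.7  76.9  -0.   76.4  24.6] -6.288418108626572e-05
[[0.641, 0.768, -0.0], [0.768, -0.641, -0.0], [-0.0, -0.0, -1.0]]
station_large_top 0.7 [256.5, 167.8, 307.8, 216.9] 1807 [ 0.5713 -0.0304  0.04  ] toolshift mm [  3.9  -0.4 140.3]
station_small_top 0.58 [295.3, 102.2, 320.0, 125.5] 484 [0.6225 0.0023 0.04  ] toolshift mm [ 61.9  17.9 140.3]
side station_large_top 0.55 251 [ 0.5693 -0.0338  0.04  ]
side station_small_top 0.58 70 [ 0.6203 -0.0008  0.04  ]
side remote_bar_top 0.58 426 [ 0.4575 -0.3129  0.036 ]
```

View pics/w5.png

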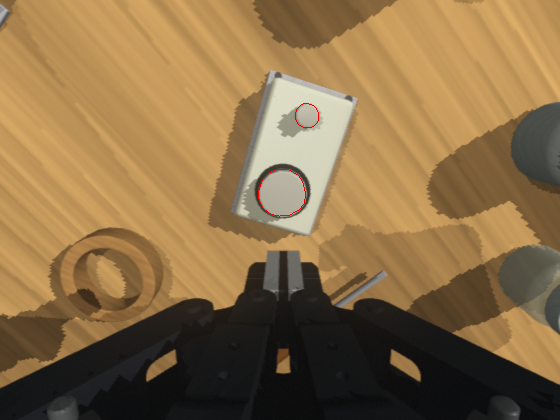

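The large key is at (282,192) and the small one at (307,116). The shift is (3, 0) mm, with contact near 129 mm down.

Request:
servo_tool([
  {"linear": [1, 0, 25], "angular": [0, 0, 0], "gripper": -1},
  {"linear": [3, 0, 60], "angular": [0, 0, 0], "gripper": -1},
  {"linear": [3, 0, 92], "angular": [0, 0, 0], "gripper": -1},
  {"linear": [3, 0, 110], "angular": [0, 0, 0], "gripper": -1},
  {"linear": [3, 0, 119], "angular": [0, 0, 0], "gripper": -1},
  {"linear": [3, 0, 123], "angular": [0, 0, 0], "gripper": -1},
  {"linear": [3, 0, 125], "angular": [0, 0, 0], "gripper": -1},
  {"linear": [3, 0, 125], "angular": [0, 0, 0], "gripper": -1},
])

```text
time_s: 14.9
position: [0.5719, -0.0303, 0.056]
tool_rot: [[0.64, 0.769, 0.001], [0.769, -0.64, -0.0], [0.001, 0.001, -1.0]]
ft_force: [0.5, -0.2, -0.2]
grip_width: 0.0
```

Request:
servo_tool([
  {"linear": [0, 0, 2], "angular": [0, 0, 0], "gripper": -1},
  {"linear": [0, 0, 4], "angular": [0, 0, 0], "gripper": -1},
  {"linear": [0, 0, 6], "angular": [0, 0, 0], "gripper": -1},
  {"linear": [0, 0, 8], "angular": [0, 0, 0], "gripper": -1},
  {"linear": [0, 0, 9], "angular": [0, 0, 0], "gripper": -1},
  {"linear": [0, 0, 10], "angular": [0, 0, 0], "gripper": -1},
  {"linear": [0, 0, 10], "angular": [0, 0, 0], "gripper": -1},
  {"linear": [0, 0, 10], "angular": [0, 0, 0], "gripper": -1},
])

```text
time_s: 15.7
position: [0.5717, -0.0302, 0.0455]
tool_rot: [[0.64, 0.769, 0.001], [0.769, -0.64, -0.0], [0.0, 0.001, -1.0]]
ft_force: [0.6, 0.2, 3.7]
grip_width: 0.0001
```

```bash
python3 look.py w6 station_large_top
```

```text
15.7 [ 0.5717 -0.0302  0.0455] [0.64 0.19 3.72] [-14.9  36.1  85.7   0.   58.2  24.9] 0.00011789276588891303
[[0.64, 0.769, 0.001], [0.769, -0.64, -0.0], [0.0, 0.001, -1.0]]
side station_large_top 0.74 1397 [ 0.5752 -0.0547  0.04  ]
```

View pics/w6.png

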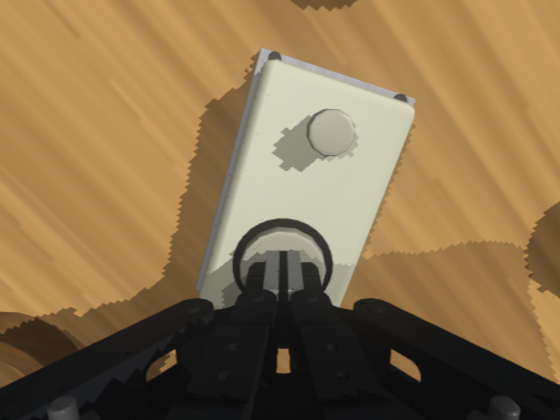

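The fingers are on the large key, with 3.7 N and about 5.5 mm of travel. I'm adding 1.2 mm, then retracting.

Request:
servo_tool([
  {"linear": [0, 0, 0.6], "angular": [0, 0, 0], "gripper": -1},
  {"linear": [0, 0, 1.2], "angular": [0, 0, 0], "gripper": -1},
  {"linear": [0, 0, 1.2], "angular": [0, 0, 0], "gripper": -1},
  {"linear": [0, 0, 1.2], "angular": [0, 0, 0], "gripper": -1},
])

```text
time_s: 16.4
position: [0.5716, -0.0302, 0.0442]
tool_rot: [[0.64, 0.769, 0.0], [0.769, -0.64, -0.0], [0.0, 0.0, -1.0]]
ft_force: [1.4, -0.9, 5.4]
grip_width: 0.0002
```

Request:
servo_tool([
  {"linear": [0, 0, -5], "angular": [0, 0, 0], "gripper": -1},
  {"linear": [0, 0, -15], "angular": [0, 0, 0], "gripper": -1},
  {"linear": [0, 0, -45], "angular": [0, 0, 0], "gripper": -1},
  {"linear": [0, 0, -85], "angular": [0, 0, 0], "gripper": -1},
  {"linear": [0, 0, -120], "angular": [0, 0, 0], "gripper": -1},
  {"linear": [0, 0, -140], "angular": [0, 0, 0], "gripper": -1},
  {"linear": [0, 0, -140], "angular": [0, 0, 0], "gripper": -1},
  {"linear": [0, 0, -140], "angular": [0, 0, 0], "gripper": -1},
])

```text
time_s: 17.2
position: [0.5708, -0.03, 0.1837]
tool_rot: [[0.64, 0.769, -0.001], [0.769, -0.64, 0.0], [-0.001, -0.001, -1.0]]
ft_force: [-0.2, -0.2, 0.9]
grip_width: -0.0003
```

```bash
python3 look.py w7 station_large_top station_small_top remote_bar_top box_square_top; python3 - <<'E'
from rig import env
import cv2,pickle,numpy as np
P=pickle.load(open("P0.pkl","rb"))
p=env.get_image("side"); cv2.imwrite("pics/side7.png",np.maximum(0,p["frame"]))
t=env.get_image("top"); cv2.imwrite("pics/top7.png",t["frame"])
E
```

```text
17.2 [ 0.5708 -0.03    0.1837] [-0.19 -0.25  0.85] [-14.9  26.7  76.4  -0.   77.   24.9] -0.0002824545579995721
[[0.64, 0.769, -0.001], [0.769, -0.64, 0.0], [-0.001, -0.001, -1.0]]
station_large_top 0.63 [260.3, 172.9, 310.3, 219.9] 1801 [ 0.5713 -0.0305  0.04  ] toolshift mm [ -0.    0.9 143.7]
station_small_top 0.66 [297.6, 106.4, 317.4, 132.0] 458 [0.6224 0.0025 0.04  ] toolshift mm [ 58.1  19.1 143.7]
station_small_top 0.39 [496.7, 244.0, 560.0, 341.3] 4028 [ 0.6839 -0.225   0.04  ] toolshift mm [-77.5 211.8 143.5]
box_square_top 0.17 [261.0, 173.4, 304.5, 224.4] 1850 [ 0.5739 -0.0275  0.057 ] toolshift mm [  4.    0.9 126.7]
top station_large_top 0.38 81 [ 0.5643 -0.0331  0.04  ]
top box_square_top 0.36 336 [ 0.5707 -0.0265  0.057 ]
side station_large_top 0.84 271 [ 0.5686 -0.0336  0.04  ]
side station_small_top 0.69 419 [ 0.4558 -0.3139  0.04  ]
side station_small_top 0.62 69 [ 0.6208 -0.0019  0.04  ]
side remote_bar_top 0.76 411 [ 0.4581 -0.313   0.036 ]
side box_square_top 0.65 120 [0.4299 0.2696 0.057 ]
```

View pics/side7.png

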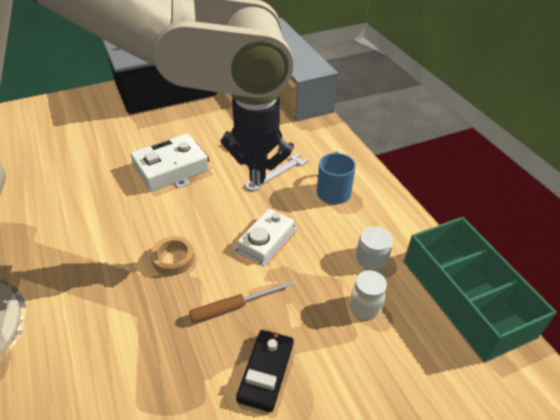

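View pics/w7.png

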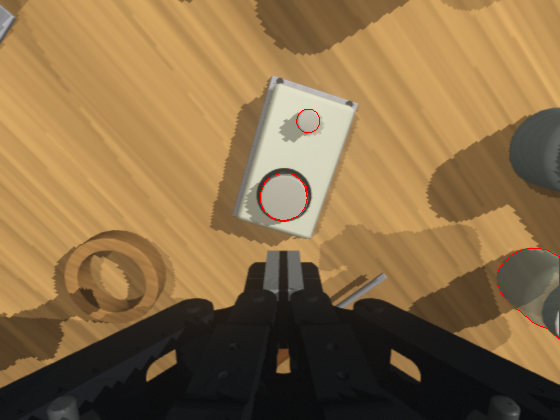

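The side view shows everything in its original place: remote at (266,370), station at (266,236), box at (170,161). All keys look raised and the arm is clear, so I'm handing in.

```bash
python3 - <<'E'
from rig import env
print(env.close_job())
E
```

```text
the job is handed in; nothing more can be done
None
```

I pressed the three keys in order with shut fingertips: the control box's square key, the remote's long bar key, then the wall station's large round key. I lifted clear after each one and handed the job in at about 17.5 s.

| Key | Estimated travel | Highest force read |
|---|---|---|
| Square (control box) | about 6.6 mm | 4.8 N |
| Bar (remote) | about 6.6 mm | 5.1 N |
| Large round (wall station) | about 6.8 mm | 5.4 N |

- **Travel:** It comes from the fingertip height against the stated key heights, as there is no direct key reading. Half down is 4 mm. Force readings scatter by roughly 1 N, but they fit presses well past half down.
- **End state:** In the last side and wrist pictures the keys look raised and the arm is clear. The remote's bar key is within 1 mm of where it was before, and the other objects look unmoved. The other keys were at least 60 mm from the ones I pressed.
- **Disagreements:** The networks gave some wrong matches, such as the mug or the jar for a key. I ruled these out against the pictures. The cameras' key positions differed by 2–5 mm, and I used the wrist camera's values.

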